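# Shut the medicine chest and hang its tag

### The arm

A 7-joint arm with a two-finger parallel gripper is mounted at the origin on the work surface. World frame = base frame: x ahead of the robot, y to its left, z up, the work surface at z = 0. Lengths are in m, angles in rad, forces in N, time in s.
With the tool pointing down it reaches from about 0.4 to 0.85 m from the base axis. Payload 4.5 kg.
Tool frame: the origin (TCP) lies midway between the tips of the shut fingers; the grasp point (between the pads) lies 19 mm behind it; z points along the fingers, y is the line along which they close (so a half turn about z gives the same grasp; the last joint's range is limited). The gripper opens to 88 mm and grips with 3 to 60 N. Pads are 18 mm wide; open, the fingers measure 123 mm over their backs; the gripper's body (75 mm by 187 mm) begins 45 mm behind the grasp point.
Start: joints at [-1.305, 0.689, -0.195, 1.565, 0.157, 0.902, -0.215], TCP at [0.144, 0.608, 0.239] pointing down, gripper open.
Joint ranges: [-3.01, 3.01], [-0.46, 2.08], [-1.47, 1.51], [0.13, 2.56], [-1, 4.14], [0.04, 2.09], [-2.66, 2.66]. Speed limits (rad/s): [2.57, 2.57, 3.14, 3.14, 3.14, 3.14, 3.14].

### API

Orientations are given as a unit quaternion [x, y, z, w].
In Python, from plant import r gives the robot as it stands.
- The arm moves only by the tool move_arm, never from a script. Its argument "targets" is a list that holds one entry, the list of rows, each a list of 7 numbers: the opening, from 0 (shut) to 1 (fully open), then the shift along the tool's x, y, z in mm, then the turn, a rotation vector about the tool's x, y, z in degrees. In form: [[[claw, dx, dy, dz, ax, ay, az], ...]]. A call has 1 to 10 rows; each row is the pose to reach, as a shift and turn from the pose commanded when the call began, along the tool's axes at that moment; what a row does not reach only later rows make up. A row lasts 1/8 s, in which the tool goes at most 62.5 mm and 10.7 degrees, less where a joint would pass 70% of its speed; a pose out of reach is approached as far as the arm can. A call with a gripper value outside its range is refused whole. The fingers move at their own pace and stop on an object; "newtons" is the grip in N (left out, the last holds). Time passes only in rows, so rows that repeat a pose let the fingers close. It gives the time, the measured TCP pose, the force, the opening and the grip force at its end, in the units of the state.
- r.get_state(): the state, without advancing time (a new reading comes with each control period).
- r.snapshot(name): name is "scene" or "top"; returns the picture (384x512x3 uint8, red, green, blue); there is no depth.
- r.camera_info(name): a dict with "fx", "fy", "cx", "cy" (pixels), "R" (3x3) and "t" (3): a world point X has camera coordinates R X + t. Camera axes: x right, y down, z forward; pixel columns grow to the right and rows downward; lengths in m; the calibration is good to about 2 mm. A picture is of the moment at which its call begins. camera_info takes no time and is no camera call.
- r.finish_job(): hands the job in; it is judged then, once.
The state is a dict: "clock": time; "q": joint angles; "qd": joint speeds; "joint_torque": joint torques, N m; "tool_pos": TCP position; "eef_rot": TCP orientation; "contact_force": force on the tool from outside, world axes, zero at the start; "moment": the same for the moment, N m; "opening": opening from 0.0 (shut) to 1.0 (fully open); "finger_force": force on a finger pad.
Only numpy, scipy, OpenCV 4.12 (cv2) and the standard library are available. Lean on these libraries where they do the work, as an engineer would, in place of code of your own. Each camera call takes 0.05 s, during which the arm holds its last target. There are 200 camera calls.

### The job

Close the steel medicine chest: bring its standing-open lid over and lower it gently until it lies fully shut, never letting it drop. Then take the metal tag from its holder and leave it hanging by its hole on the peg on the chest's front. Leave the bottles and the carton where they are.

Things in the scene. Friction and masses are not known exactly. Their poses are not given: they have to be found in the camera images.
- chest: Grey sheet-steel chest, fixed to the table; 150 deep (its x) x 280 wide (its y) x 140 high, open-topped under its lid. Origin: centre of its underside; its front faces its own -x, z up. On the table it stands turned so that its front looks roughly to the robot's right.
- lid (a joint): Hinge angle of the chest's lid, rad: 0 = shut, lying level on the rim (its stop); pi/2 = upright; grows as it opens, at most 2.1. The hinge is stiff: it holds the lid while it stands steep, but below roughly 0.6 to 1.0 rad (the lid's weight, 0.5 to 0.75 kg, varies) the lid falls by itself.
- lid_hinge (a point): Point on the hinge axis, in the middle of the chest's rear top edge, 140 above the table (x 75 from the chest's origin). The axis runs along the chest's y; axes as the chest's.
- lid_lip (a point): Middle of the lid's front edge, at half thickness, 195 from the hinge axis. Axes of the lid: -x from hinge to lip, z out of its upper face. The lid is a flat plate 8 thick, its underside in the plane of the hinge axis, 280 wide and 156 long, with a plain flat lip 90 wide and 39 long in the middle of its front edge; shut, the lip juts 45 beyond the chest's front wall, free underneath. No handle.
- chest_peg (a point): Middle of the steel peg on the chest's front wall (24 out from the wall, 108 above the table, 115 to the chest's -y side). The peg is 8 thick, juts 48 straight out from the front (chest's -x) and rises 16 to its free round end. Axes as the chest's.
- stand: Dark steel card holder fixed to the table, 80 (its x) x 90 (its y), 32 high, with one 8 wide slot along its y, open on top, whose floor is 6 above the table. Origin: centre of its underside.
- tag: Loose plain aluminium plate, 90 high (its z) x 50 wide (its y) x 6 thick (its x), 70 g, with a round 23 hole near its top; at first it stands upright in the holder's slot, 26 deep in it, hole uppermost. Origin: middle of its lower edge.
- tag_hole (a point): Centre of the tag's hole, 73 above its lower edge and 17 below its upper edge; axes as the tag's.
- bottle_a: Amber medicine bottle, 60 diameter, 130 high; origin at the centre of its base. To be left alone.
- bottle_b: Another such bottle, to be left alone.
- carton: White medicine carton, 90 x 60 x 140 high; origin at the centre of its base. To be left alone.
Not all that is in view belongs to the job. Of the things like the tag, leave any that is blue; of the rest the smaller one is meant.

How it is judged:
By the outcome, as a careful person would: the job done as asked, in the order asked, and still so for the second after the job is handed in, with the robot touching nothing.
It also fails if it takes over 67 s, if anything falls off the work surface, if the arm or the gripper's body presses on something with over 40 N, if the wrist force passes 120 N, or if a joint passes its speed limit or range.

## Working session

There is one attempt and no reset: what is moved stays moved. The work goes in short steps, Python scripts to look and compute and a tool call to move; the robot and the scene stay as the last step left them, time stands still between calls to the robot, and variables do not carry over. Pictures are saved under pics/ and viewed, at most 10 in all, crops included, and the job is handed in when it is done.

Besides the shell and the picture viewer there is one more tool, called after "Request:" by a JSON object that holds its "name" and its "arguments", one argument or row to a line. move_arm: Moves the arm, as the interface text tells. Its arguments: {"type":"object","properties":{"targets":{"type":"array","items":{"type":"array","items":{"type":"array","items":{"type":"number"}}}},"newtons":{"type":"number"}},"required":["targets"]}

```bash
ls; mkdir -p pics; python3 - <<'E'
from plant import r
import cv2,numpy as np
for n in("scene","top"):
    im=r.snapshot(n); cv2.imwrite(f"pics/{n}0.png",im[:,:,::-1])
    c=r.camera_info(n); print(n,c["fx"],c["cx"],c["cy"],"pos",np.round(-c["R"].T@c["t"],3),np.round(c["R"],3).tolist())
s=r.get_state();print({k:np.round(v,3).tolist() for k,v in s.items()})
E
```

```text
pics
scene 436.1741033355066 260.66686919971124 191.3968893472987 pos [ 1.016 -0.897  0.829] [[0.878, 0.479, 0.001], [0.285, -0.519, -0.806], [-0.386, 0.708, -0.592]]
top 400.2755573210864 259.5737286189867 188.1133418004084 pos [ 0.384 -0.031  1.072] [[0.029, -1.0, -0.009], [-0.983, -0.027, -0.184], [0.184, 0.015, -0.983]]
{'clock': 0.1, 'q': [-1.305, 0.69, -0.195, 1.566, 0.157, 0.903, -0.215], 'qd': [0.002, -0.002, -0.001, -0.003, -0.001, -0.002, -0.001], 'joint_torque': [-0.002, -52.85, -1.271, -15.384, -0.053, 0.002, 0.0], 'tool_pos': [0.143, 0.608, 0.238], 'eef_rot': [0.116, 0.993, -0.001, -0.0], 'contact_force': [-1.027, 0.394, -0.107], 'moment': [0.029, -0.016, 0.087], 'finger_force': 0.0, 'opening': 1.0}
```

View pics/scene0.png

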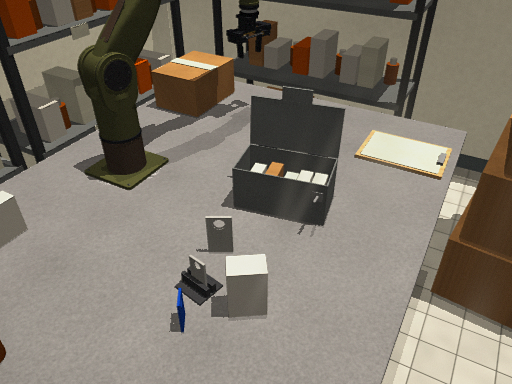

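View pics/top0.png

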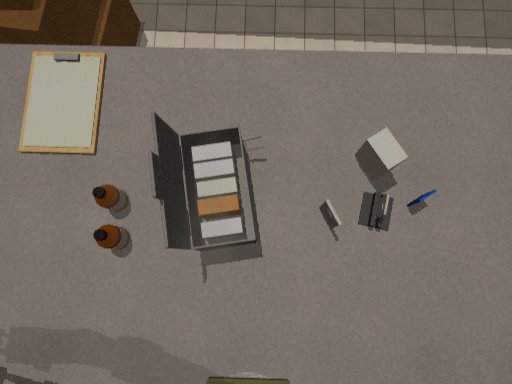

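```bash
cat > h.py <<'E'
import numpy as np,cv2
from plant import r
C={n:r.camera_info(n) for n in("scene","top")}
def ray(n,uv):
    c=C[n]; d=np.array([(uv[0]-c["cx"])/c["fx"],(uv[1]-c["cy"])/c["fy"],1.])
    R=np.array(c["R"]);d=R.T@d
    return -R.T@np.array(c["t"]),d/np.linalg.norm(d)
def plane(n,uv,z):
    o,d=ray(n,uv); return o+d*(z-o[2])/d[2]
def tri(us,ut):
    (o1,d1),(o2,d2)=ray("scene",us),ray("top",ut)
    s=np.linalg.lstsq(np.c_[d1,-d2],o2-o1,rcond=None)[0]
    a,b=o1+d1*s[0],o2+d2*s[1]; return (a+b)/2,np.linalg.norm(a-b)
def proj(n,X):
    c=C[n]; p=np.array(c["R"])@np.array(X)+np.array(c["t"]); return np.array([c["cx"]+c["fx"]*p[0]/p[2],c["cy"]+c["fy"]*p[1]/p[2]])
def crop(im,x0,y0,x1,y1,k):
    o=cv2.resize(im[y0:y1,x0:x1],None,fx=k,fy=k,interpolation=cv2.INTER_CUBIC)
    for x in range((x0//20+1)*20,x1,20): cv2.putText(o,str(x),(int((x-x0+.5)*k)-10,10),0,.35,(0,0,255),1); cv2.line(o,(int((x-x0+.5)*k),12),(int((x-x0+.5)*k),18),(0,0,255),1)
    for y in range((y0//20+1)*20,y1,20): cv2.putText(o,str(y),(0,int((y-y0+.5)*k)+4),0,.35,(0,0,255),1); cv2.line(o,(22,int((y-y0+.5)*k)),(28,int((y-y0+.5)*k)),(0,0,255),1)
    return o
def mosaic(name,a,b):
    h=max(a.shape[0],b.shape[0]); o=np.zeros((h,a.shape[1]+b.shape[1],3),np.uint8)
    o[:a.shape[0],:a.shape[1]]=a;o[:b.shape[0],a.shape[1]:]=b; cv2.imwrite(name,o);print(o.shape)
E
python3 - <<'E'
from h import *
s=cv2.imread("pics/scene0.png");t=cv2.imread("pics/top0.png")
g=lambda i:(255*(i/255.)**.55).astype(np.uint8)
s,t=g(s),g(t)
mosaic("pics/m1.png",crop(t,145,105,275,260,3),crop(s,225,80,350,225,3.2))
mosaic("pics/m2.png",crop(t,315,120,445,240,3),crop(s,165,205,280,340,3.5))
E
```

```text
(465, 790, 3)
(472, 792, 3)
```

View pics/m1.png

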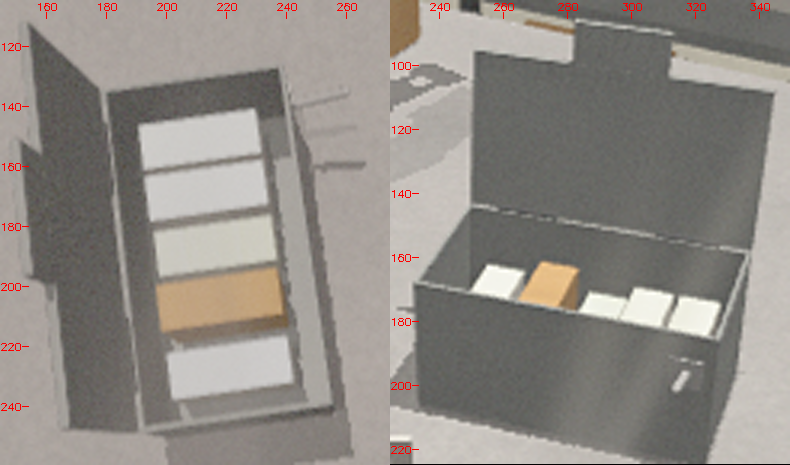

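View pics/m2.png

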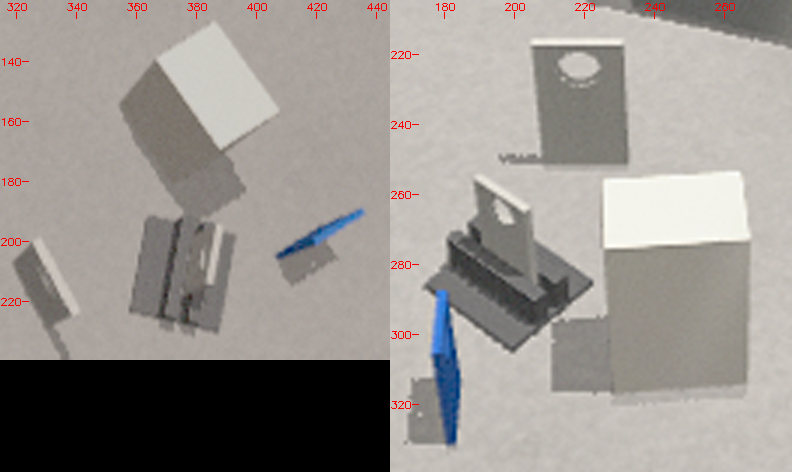

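```bash
python3 - <<'E'
from h import *
T=lambda X,Y:(X/3+144.5,Y/3+104.5)
S=lambda X,Y:((X-390)/3.2+224.5,Y/3.2+79.5)
T2=lambda X,Y:(X/3+314.5,Y/3+119.5)
S2=lambda X,Y:((X-390)/3.5+164.5,Y/3.5+204.5)
P={"RF(far x)":(S(748,250),T(107,92)),"FF":(S(717,338),T(279,67)),"FN":(S(415,284),T(333,407)),"RN":(S(473,206),T(142,430)),
"lidfar":(S(774,92),T(28,22)),"lidnear":(S(473,51),T(65,430)),"lipfar":(S(673,33),T(17,138)),"lipnear":(S(576,21),T(30,278)),
"pegtip":(S(687,373),T(347,92)),"pegbase":(S(675,388),T(290,105)),
"tagtop1":(S2(476,176),T2(220,225)),"tagtop2":(S2(534,211),T2(210,285)),
"stand a":(S2(515,352),T2(215,333)),"stand b":(S2(592,283),T2(236,234)),"stand c":(S2(423,286),T2(130,310)),
"big1":(S2(533,42),T2(38,240)),"big2":(S2(623,42),T2(77,313)),
"carton a":(S2(603,246),T2(157,62)),"b":(S2(750,240),T2(220,150)),"c":(S2(740,172),T2(278,110)),
"blue":(S2(441,292),T2(362,212))}
for k,(s,t) in P.items():
    p,e=tri(s,t); print(k,np.round(p,3),"err",round(e,4),"top@.14",np.round(plane("top",t,.14)[:2],3),"sc@.14",np.round(plane("scene",s,.14)[:2],3))
for b in[(107,193),(107,234)]: print("bottle cap",plane("top",b,.13))
E
```

```text
RF(far x) [0.684 0.179 0.142] err 0.0021 top@.14 [0.684 0.179] sc@.14 [0.684 0.184]
FF [0.71  0.041 0.138] err 0.0004 top@.14 [0.709 0.041] sc@.14 [0.711 0.038]
FN [ 0.437 -0.011  0.136] err 0.0036 top@.14 [ 0.436 -0.012] sc@.14 [ 0.442 -0.014]
RN [0.415 0.136 0.137] err 0.0022 top@.14 [0.414 0.135] sc@.14 [0.419 0.132]
lidfar [0.684 0.203 0.293] err 0.0005 top@.14 [0.742 0.248] sc@.14 [0.589 0.516]
lidnear [0.407 0.157 0.29 ] err 0.0016 top@.14 [0.412 0.194] sc@.14 [0.237 0.449]
lipfar [0.59  0.191 0.332] err 0.0001 top@.14 [0.643 0.249] sc@.14 [0.425 0.613]
lipnear [0.501 0.177 0.33 ] err 0.0018 top@.14 [0.53 0.23] sc@.14 [0.305 0.589]
pegtip [ 0.698 -0.012  0.129] err 0.0127 top@.14 [ 0.689 -0.015] sc@.14 [ 0.708 -0.02 ]
pegbase [0.688 0.03  0.086] err 0.0145 top@.14 [0.677 0.031] sc@.14 [ 0.707 -0.044]
tagtop1 [ 0.542 -0.336  0.122] err 0.0322 top@.14 [ 0.551 -0.32 ] sc@.14 [ 0.542 -0.36 ]
tagtop2 [ 0.529 -0.321  0.067] err 0.0396 top@.14 [ 0.504 -0.311] sc@.14 [ 0.591 -0.367]
stand a [ 0.51  -0.354 -0.057] err 0.0637 top@.14 [ 0.467 -0.314] sc@.14 [ 0.644 -0.463]
stand b [ 0.583 -0.347  0.047] err 0.0544 top@.14 [ 0.545 -0.332] sc@.14 [ 0.655 -0.399]
stand c [ 0.477 -0.312 -0.041] err 0.0644 top@.14 [ 0.483 -0.248] sc@.14 [ 0.569 -0.449]
big1 [ 0.513 -0.199  0.128] err 0.0636 top@.14 [ 0.535 -0.177] sc@.14 [ 0.498 -0.232]
big2 [ 0.509 -0.194  0.116] err 0.0659 top@.14 [ 0.479 -0.207] sc@.14 [ 0.553 -0.201]
carton a [ 0.658 -0.311  0.104] err 0.0924 top@.14 [ 0.683 -0.273] sc@.14 [ 0.645 -0.371]
b [ 0.663 -0.313  0.096] err 0.092 top@.14 [ 0.612 -0.322] sc@.14 [ 0.72  -0.324]
c [ 0.671 -0.334  0.179] err 0.0832 top@.14 [ 0.646 -0.369] sc@.14 [ 0.687 -0.276]
blue [ 0.569 -0.437  0.123] err 0.0029 top@.14 [ 0.565 -0.431] sc@.14 [ 0.581 -0.447]
bottle cap [0.53821231 0.34775188 0.13      ]
bottle cap [0.44057641 0.33800382 0.13      ]
```

```bash
python3 - <<'E'
from h import *
T2=lambda X,Y:(X/3+314.5,Y/3+119.5)
S2=lambda X,Y:((X-390)/3.5+164.5,Y/3.5+204.5)
P={"tag far":(S2(534,211),T2(219,225)),"tag near":(S2(476,176),T2(211,286)),
"tag hole":(S2(503,209),T2(205,252)),
"st bottom":(S2(515,352),T2(236,234)),"st right":(S2(592,283),T2(150,216)),"st left":(S2(423,286),T2(215,333)),
"big near":(S2(533,42),T2(77,313)),"big far":(S2(623,42),T2(38,240)),
"ca":(S2(603,246),T2(278,110)),"cb":(S2(750,240),T2(215,20)),"cc":(S2(740,172),T2(157,62)),"cd":(S2(603,180),T2(220,150))}
for k,(s,t) in P.items():
    p,e=tri(s,t); print(k,np.round(p,4),"err",round(e,4))
for k in("tag far","tag near"): print(k,[np.round(plane(n,u,.096),4) for n,u in zip(("scene","top"),P[k])])
E
```

```text
tag far [ 0.5612 -0.3324  0.0933] err 0.0037
tag near [ 0.5095 -0.3246  0.0944] err 0.0019
tag hole [ 0.5369 -0.3274  0.0791] err 0.0056
st bottom [ 0.5689 -0.3762  0.002 ] err 0.0017
st right [ 0.5825 -0.2997  0.0025] err 0.0
st left [ 0.4782 -0.3568 -0.0007] err 0.002
big near [ 0.4814 -0.2112  0.1188] err 0.0005
big far [ 0.5391 -0.1803  0.1193] err 0.0008
ca [ 0.6451 -0.3699  0.1391] err 0.0025
cb [ 0.72   -0.3219  0.1378] err 0.0017
cc [ 0.6851 -0.2735  0.1369] err 0.0019
cd [ 0.6127 -0.3221  0.1376] err 0.0009
tag far [array([ 0.5644, -0.3334,  0.096 ]), array([ 0.5592, -0.3327,  0.096 ])]
tag near [array([ 0.5115, -0.3253,  0.096 ]), array([ 0.5086, -0.3247,  0.096 ])]
```

```bash
cat >> h.py <<'E'
from scipy.spatial.transform import Rotation as Rn
yaw=np.radians(100); xc=np.array([np.cos(yaw),np.sin(yaw),0]); Z=np.array([0,0,1.]); w=np.cross(xc,Z) # w: chest -y
c=np.array([.5615,.0865,0]); H=c+.075*xc+.14*Z
def lidpose(th,ins=.030,tool=None):
    u=-xc*np.cos(th)+Z*np.sin(th); n=Z*np.cos(th)+xc*np.sin(th)
    p=H+(.195-ins)*u+.004*n
    t=th if tool is None else tool
    u2=-xc*np.cos(t)+Z*np.sin(t); n2=Z*np.cos(t)+xc*np.sin(t)
    return p,np.c_[np.cross(n2,-u2),n2,-u2]
def down(p,ang):  # tool down, tool y at world angle
    y=np.array([np.cos(ang),np.sin(ang),0]); return np.array(p,float),np.c_[np.cross(y,-Z),y,-Z]
def cur():
    s=r.get_state(); return s,np.array(s["tool_pos"]),Rn.from_quat(s["eef_rot"]).as_matrix()
def rel(p,R,p0,R0):
    return np.round(np.r_[1000*R0.T@(p-p0),np.degrees(Rn.from_matrix(R0.T@R).as_rotvec())],1).tolist()
def show():
    s,p,R=cur(); print("t",s["clock"],"q",np.round(s["q"],2),"p",np.round(p,4),"F",np.round(s["contact_force"],1),"op",round(s["opening"],3))
    return p,R
E
python3 - <<'E'
from h import *
p,R=show()
u=lambda z:np.array([p[0],p[1],z])
print(rel(u(.45),R,p,R))
L,RL=lidpose(1.70)
print(L); A=L-RL[:,2]*.09
print(rel(A,RL,p,R)); print("final insert",rel(L,RL,A,RL))
for b in[(277,257),(362,212)]:
    print([np.round(plane("top",(b[0]/3+314.5,b[1]/3+119.5),z),3) for z in(.09,.12)])
E
```

```text
t 0.1 q [-1.31  0.69 -0.19  1.57  0.16  0.9  -0.22] p [0.1435 0.6077 0.238 ] F [-1.   0.4 -0.1] op 1.0
[-0.0, -0.3, -212.0, 0.0, 0.0, 0.0]
[0.54409594 0.18520334 0.30310932]
[-482.4, -308.8, -153.8, 7.2, -1.5, -23.2]
final insert [-0.0, -0.0, 90.0, 0.0, 0.0, 0.0]
[array([ 0.535, -0.381,  0.09 ]), array([ 0.53 , -0.371,  0.12 ])]
[array([ 0.574, -0.453,  0.09 ]), array([ 0.569, -0.44 ,  0.12 ])]
```

Request:
{"name": "move_arm", "arguments": {
  "targets": [
    [[1,0,0,-60,0,0,0],[1,0,0,-120,0,0,0],[1,0,0,-212,0,0,0],[1,-50,-30,-212,0,0,0],[1,-482,-309,-200,7,-1.5,-23],[1,-482,-309,-200,7,-1.5,-23],[1,-482,-309,-200,7,-1.5,-23],[1,-482,-309,-200,7,-1.5,-23],[1,-482,-309,-200,7,-1.5,-23],[1,-482,-309,-200,7,-1.5,-23]]
  ]
}}

```text
clock: 1.35
tool_pos: [0.4444, 0.2973, 0.4414]
eef_rot: [-0.085, 0.994, -0.062, 0.006]
contact_force: [0.6, 0.3, 0.1]
opening: 0.998
finger_force: 0.0
```

Request:
{"name": "move_arm", "arguments": {
  "targets": [
    [[1,0,0,0,0,0,0],[1,0,0,0,0,0,0],[1,0,0,0,0,0,0],[1,0,0,0,0,0,0]]
  ]
}}

```text
clock: 1.85
tool_pos: [0.4424, 0.3004, 0.4416]
eef_rot: [-0.086, 0.994, -0.062, 0.006]
contact_force: [0.4, -0.1, -0.1]
opening: 1.002
finger_force: 0.0
```

```bash
python3 - <<'E'
from h import *
p,R=show()
L,RL=lidpose(1.70)
print(rel(L-RL[:,2]*.09,RL,p,R),rel(L,RL,p,R))
E
```

```text
t 1.85 q [-0.61  0.41 -0.22  1.46  0.19  1.36  0.88] p [0.4424 0.3004 0.4416] F [ 0.4 -0.1 -0.1] op 1.002
[-80.3, -112.4, 63.7, 0.3, 0.0, -0.1] [-80.2, -112.9, 153.7, 0.3, 0.0, -0.1]
```

Request:
{"name": "move_arm", "arguments": {
  "targets": [
    [[1,-80,-113,64,0,0,0],[1,-80,-113,64,0,0,0],[1,-80,-113,64,0,0,0],[1,-80,-113,64,0,0,0],[1,-80,-113,85,0,0,0],[1,-80,-113,105,0,0,0],[1,-80,-113,130,0,0,0],[1,-80,-113,154,0,0,0],[1,-80,-113,154,0,0,0]]
  ]
}}

```text
clock: 2.98
tool_pos: [0.5427, 0.1852, 0.3022]
eef_rot: [-0.086, 0.994, -0.062, 0.004]
contact_force: [0.4, 0.4, 0.0]
opening: 0.998
finger_force: 0.0
```

```bash
python3 - <<'E'
from h import *
p,R=show()
L,RL=lidpose(1.70); print(rel(L,RL,p,R))
s=r.snapshot("scene")[:,:,::-1];t=r.snapshot("top")[:,:,::-1]
g=lambda i:(255*(i/255.)**.55).astype(np.uint8)
mosaic("pics/m3.png",crop(g(t),130,100,280,260,2.6),crop(g(s),225,30,350,190,3.2))
E
```

```text
t 2.975 q [-0.37  0.56 -0.17  1.62  0.24  1.02  1.09] p [0.5427 0.1852 0.3022] F [0.4 0.4 0. ] op 0.998
[-1.3, -0.3, -0.9, 0.3, -0.1, -0.1]
(512, 790, 3)
```

View pics/m3.png

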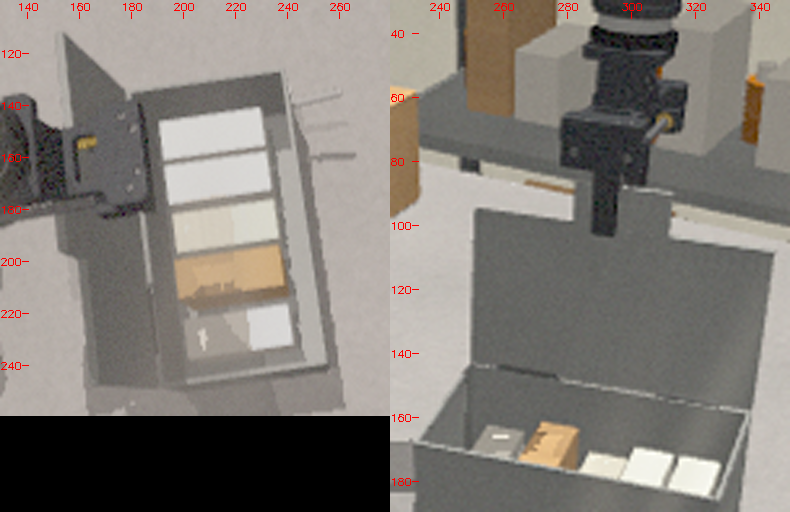

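Picture: the front finger stands before the lip (scene 291,97), the lip runs up behind it between the fingers. Close gently.

Request:
{"name": "move_arm", "arguments": {
  "targets": [
    [[0.3,0,0,0,0,0,0],[0,0,0,0,0,0,0],[0,0,0,0,0,0,0],[0,0,0,0,0,0,0],[0,0,0,0,0,0,0],[0,0,0,0,0,0,0],[0,0,0,0,0,0,0]]
  ],
  "newtons": 15
}}

```text
clock: 3.95
tool_pos: [0.5446, 0.1834, 0.3029]
eef_rot: [-0.085, 0.994, -0.062, 0.006]
contact_force: [-0.8, 0.4, 0.1]
opening: 0.23
finger_force: 0.0
```

```bash
python3 - <<'E'
from h import *
p,R=show()
p0,R0=lidpose(1.70)
for i in range(1,9):
    print(rel(*lidpose(1.70-i*np.radians(5)),p0,R0))
E
```

```text
t 3.95 q [-0.37  0.56 -0.17  1.62  0.25  1.02  1.09] p [0.5446 0.1834 0.3029] F [-0.8  0.4  0.1] op 0.23
[0.0, -14.4, 0.3, -5.0, 0.0, 0.0]
[0.0, -28.7, 1.8, -10.0, 0.0, 0.0]
[0.0, -42.8, 4.6, -15.0, -0.0, -0.0]
[0.0, -56.7, 8.6, -20.0, -0.0, 0.0]
[-0.0, -70.1, 13.8, -25.0, -0.0, 0.0]
[0.0, -83.0, 20.1, -30.0, -0.0, -0.0]
[0.0, -95.4, 27.5, -35.0, 0.0, 0.0]
[0.0, -107.0, 36.0, -40.0, 0.0, 0.0]
```

Request:
{"name": "move_arm", "arguments": {
  "targets": [
    [[0,0,0,0,0,0,0],[0,0,0,0,0,0,0],[0,0,0,0,0,0,0],[0,0,0,0,0,0,0]]
  ],
  "newtons": 15
}}

```text
clock: 4.45
tool_pos: [0.5446, 0.1833, 0.3029]
eef_rot: [-0.085, 0.994, -0.062, 0.006]
contact_force: [0.3, -0.8, 0.1]
opening: 0.092
finger_force: 15.0
```

Request:
{"name": "move_arm", "arguments": {
  "targets": [
    [[0,0,-7.2,0,-2.5,0,0],[0,0,-14.4,0.3,-5,0,0],[0,0,-21.5,1,-7.5,0,0],[0,0,-28.7,1.8,-10,0,0],[0,0,-35.8,3,-12.5,0,0],[0,0,-42.8,4.6,-15,0,0],[0,0,-49.8,6.5,-17.5,0,0],[0,0,-56.7,8.6,-20,0,0]]
  ]
}}

```text
clock: 5.45
tool_pos: [0.5544, 0.1279, 0.301]
eef_rot: [-0.085, 0.99, 0.113, -0.009]
contact_force: [1.3, 3.0, -7.1]
opening: 0.087
finger_force: 15.0
```

```bash
python3 - <<'E'
from h import *
p,R=show(); print(r.get_state()["finger_force"], rel(*lidpose(1.70-np.radians(20)),p,R))
E
```

```text
t 5.45 q [ 0.04  0.57 -0.37  1.66 -0.04  0.92  1.5 ] p [0.5544 0.1279 0.301 ] F [ 1.3  3.  -7.1] op 0.087
14.995653324876912 [0.2, 1.1, -0.6, 0.5, 0.1, -0.2]
```

Request:
{"name": "move_arm", "arguments": {
  "targets": [
    [[0,0,-7.2,0,-2.5,0,0],[0,0,-14.4,0.3,-5,0,0],[0,0,-21.5,1,-7.5,0,0],[0,0,-28.7,1.8,-10,0,0],[0,0,-35.8,3,-12.5,0,0],[0,0,-42.8,4.6,-15,0,0],[0,0,-49.8,6.5,-17.5,0,0],[0,0,-56.7,8.6,-20,0,0]]
  ]
}}

```text
clock: 6.45
tool_pos: [0.5637, 0.0755, 0.2798]
eef_rot: [-0.082, 0.955, 0.284, -0.023]
contact_force: [3.9, 7.5, -9.8]
opening: 0.09
finger_force: 15.0
```

```bash
python3 - <<'E'
from h import *
p,R=show(); print(r.get_state()["finger_force"], rel(*lidpose(1.70-np.radians(40)),p,R))
E
```

```text
t 6.45 q [ 0.4   0.72 -0.56  1.64 -0.26  0.96  1.85] p [0.5637 0.0755 0.2798] F [ 3.9  7.5 -9.8] op 0.09
14.994070989196189 [0.2, 1.3, -0.8, 0.5, 0.2, -0.1]
```

Request:
{"name": "move_arm", "arguments": {
  "targets": [
    [[0,0,-7.2,0,-2.5,0,0],[0,0,-14.4,0.3,-5,0,0],[0,0,-21.5,1,-7.5,0,0],[0,0,-28.7,1.8,-10,0,0],[0,0,-35.8,3,-12.5,0,0],[0,0,-42.8,4.6,-15,0,0],[0,0,-49.8,6.5,-17.5,0,0],[0,0,-56.7,8.6,-20,0,0]]
  ]
}}

```text
clock: 7.45
tool_pos: [0.5711, 0.0337, 0.2417]
eef_rot: [-0.077, 0.891, 0.445, -0.037]
contact_force: [3.3, 9.7, -7.0]
opening: 0.093
finger_force: 15.0
```

```bash
python3 - <<'E'
from h import *
p,R=show(); print(r.get_state()["finger_force"], rel(*lidpose(1.70-np.radians(60)),p,R))
s=r.snapshot("scene")[:,:,::-1]
cv2.imwrite("pics/s4.png",s)
E
```

```text
t 7.45 q [ 0.62  0.96 -0.69  1.55 -0.38  1.08  2.08] p [0.5711 0.0337 0.2417] F [ 3.3  9.7 -7. ] op 0.093
14.994733005878516 [0.3, 1.3, -1.0, 0.5, 0.2, -0.0]
```

View pics/s4.png

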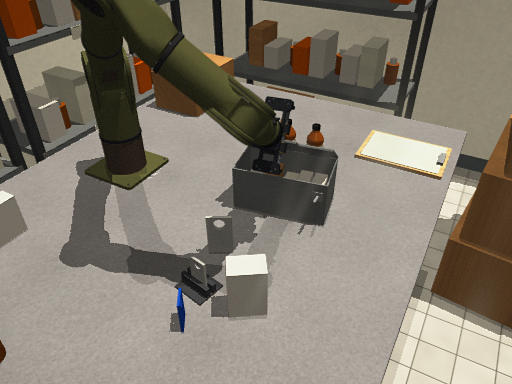

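Request:
{"name": "move_arm", "arguments": {
  "targets": [
    [[0,0,-7.2,0,-2.5,0,0],[0,0,-14.4,0.3,-5,0,0],[0,0,-21.5,1,-7.5,0,0],[0,0,-28.7,1.8,-10,0,0],[0,0,-35.8,3,-12.5,0,0],[0,0,-35.8,3,-12.5,0,0]]
  ]
}}

```text
clock: 8.25
tool_pos: [0.5744, 0.014, 0.2094]
eef_rot: [-0.071, 0.838, 0.539, -0.046]
contact_force: [2.2, 7.8, -7.7]
opening: 0.087
finger_force: 15.1
```

```bash
python3 - <<'E'
from h import *
p,R=show(); t0=1.70-np.radians(72.5)
print(r.get_state()["finger_force"], rel(*lidpose(t0),p,R))
_,R0=lidpose(t0)
def tcp(th,g):
    return H+.195*(-xc*np.cos(th)+Z*np.sin(th))+g*R0[:,1]+.030*R0[:,2]
b=tcp(t0,.0155); print(np.degrees(t0),rel(b,R0,tcp(t0,.004),R0))
for d in(22,19,16,13,10,7.5,5,2.5,0,-1,-2): print(d,rel(tcp(np.radians(d),.0155),R0,b,R0)[:3])
E
```

```text
t 8.25 q [ 0.7   1.14 -0.73  1.47 -0.42  1.18  2.17] p [0.5744 0.014  0.2094] F [ 2.2  7.8 -7.7] op 0.087
15.058728642761707 [0.2, 3.7, -1.0, 0.4, 0.3, -0.2]
24.90282517223994 [0.0, 11.5, -0.0, 0.0, 0.0, 0.0]
22 [0.0, -9.9, 0.3]
19 [0.0, -20.1, 1.0]
16 [0.0, -30.2, 2.3]
13 [0.0, -40.2, 4.2]
10 [-0.0, -50.2, 6.6]
7.5 [0.0, -58.3, 8.9]
5 [0.0, -66.4, 11.6]
2.5 [-0.0, -74.3, 14.7]
0 [-0.0, -82.1, 18.1]
-1 [0.0, -85.2, 19.6]
-2 [-0.0, -88.2, 21.1]
```

Request:
{"name": "move_arm", "arguments": {
  "targets": [
    [[0.15,0,2.5,0,0,0,0],[0.2,0,4.8,0,0,0,0],[0.25,0,7,0,0,0,0],[0.3,0,9.3,0,0,0,0],[0.35,0,11.5,0,0,0,0],[0.35,0,11.5,0,0,0,0]]
  ]
}}

```text
clock: 9.0
tool_pos: [0.573, 0.0176, 0.2227]
eef_rot: [-0.072, 0.839, 0.538, -0.045]
contact_force: [-1.8, -1.2, -2.3]
opening: 0.349
finger_force: 1.5
```

```bash
python3 - <<'E'
from h import *
p,R=show(); print(r.get_state()["finger_force"])
E
```

```text
t 9.0 q [ 0.7   1.12 -0.74  1.48 -0.43  1.19  2.16] p [0.573  0.0176 0.2227] F [-1.8 -1.2 -2.3] op 0.349
1.4536602585576475
```

Request:
{"name": "move_arm", "arguments": {
  "targets": [
    [[0.35,0,-5,0,0,0,0],[0.35,0,-12,0.5,0,0,0],[0.35,0,-19,1,0,0,0],[0.35,0,-26,1.7,0,0,0],[0.35,0,-33,2.9,0,0,0],[0.35,0,-40,4.2,0,0,0],[0.35,0,-47,5.8,0,0,0],[0.35,0,-53,7.4,0,0,0],[0.35,0,-59,9,0,0,0],[0.35,0,-64,10.8,0,0,0]]
  ]
}}

```text
clock: 10.25
tool_pos: [0.576, 0.0012, 0.1593]
eef_rot: [-0.072, 0.838, 0.538, -0.046]
contact_force: [0.3, 0.3, -1.2]
opening: 0.35
finger_force: 0.6
```

```bash
python3 - <<'E'
from h import *
p,R=show(); print(r.get_state()["finger_force"])
t0=1.70-np.radians(72.5);_,R0=lidpose(t0)
g=p-.030*R[:,2]-.0155*R[:,1]; print("contact pt z",g, "lip end shut",H-.195*xc)
E
```

```text
t 10.25 q [ 0.7   1.22 -0.71  1.44 -0.38  1.17  2.21] p [0.576  0.0012 0.1593] F [ 0.3  0.3 -1.2] op 0.35
0.5588762951083481
contact pt z [ 0.58170217 -0.03200914  0.15773109] lip end shut [ 0.58233778 -0.03167693  0.14      ]
```

Request:
{"name": "move_arm", "arguments": {
  "targets": [
    [[0.35,0,-3,1.2,0,0,0],[0.35,0,-6,2.5,0,0,0],[0.35,0,-9,3.8,0,0,0],[0.35,0,-12,5,0,0,0],[0.35,0,-15,6.3,0,0,0],[0.35,0,-17,7.2,0,0,0],[0.35,0,-19,8,0,0,0],[0.35,0,-21,9,0,0,0]]
  ]
}}

```text
clock: 11.25
tool_pos: [0.5763, 0.0008, 0.137]
eef_rot: [-0.072, 0.838, 0.538, -0.045]
contact_force: [-0.2, 1.0, -0.5]
opening: 0.352
finger_force: 0.0
```

```bash
python3 - <<'E'
from h import *
p,R=show(); print(r.get_state()["finger_force"])
g=p-.030*R[:,2]-.0155*R[:,1]; print("contact pt z",g, "lip end shut",H-.195*xc)
s=r.snapshot("scene")[:,:,::-1];t=r.snapshot("top")[:,:,::-1]
g=lambda i:(255*(i/255.)**.55).astype(np.uint8)
mosaic("pics/m5.png",crop(g(t),150,100,300,260,2.6),crop(g(s),225,100,350,230,3.2))
E
```

```text
t 11.25 q [ 0.7   1.25 -0.7   1.43 -0.37  1.16  2.23] p [0.5763 0.0008 0.137 ] F [-0.2  1.  -0.5] op 0.352
0.0
contact pt z [ 0.58202494 -0.032401    0.13539728] lip end shut [ 0.58233778 -0.03167693  0.14      ]
(416, 790, 3)
```

View pics/m5.png

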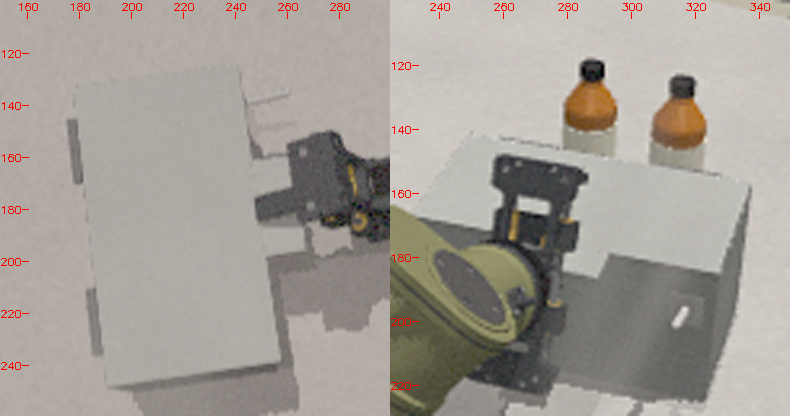

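The lid lies flat on the rim, finger unloaded below the lip. Retract along the tool axis.

Request:
{"name": "move_arm", "arguments": {
  "targets": [
    [[0.35,0,0,-15,0,0,0],[0.35,0,0,-35,0,0,0],[0.35,0,0,-65,0,0,0],[0.35,0,20,-100,0,0,0],[0.35,0,70,-120,0,0,0],[0.35,0,120,-120,0,0,0],[0.35,0,160,-120,0,0,0],[0.35,0,160,-120,0,0,0]]
  ]
}}

```text
clock: 12.35
tool_pos: [0.5838, -0.0403, 0.3365]
eef_rot: [-0.074, 0.839, 0.538, -0.043]
contact_force: [0.1, 0.5, 0.1]
opening: 0.349
finger_force: 0.0
```

```bash
python3 - <<'E'
from h import *
p,R=show()
ang=np.radians(79.5); t=np.array([np.cos(ang-np.pi/2),np.sin(ang-np.pi/2),0])
tag=np.array([.5355,-.3285,0]); 
P,RT=down(tag-.019*t+np.array([0,0,.18]),ang)
print(P,rel(P,RT,p,R))
s=r.snapshot("scene")[:,:,::-1];t=r.snapshot("top")[:,:,::-1]
cv2.imwrite("pics/s6.png",s);cv2.imwrite("pics/t6.png",t)
E
```

```text
t 12.35 q [ 0.75  1.   -0.74  1.32 -0.45  1.44  2.06] p [ 0.5838 -0.0403  0.3365] F [0.1 0.5 0.1] op 0.349
[ 0.51681816 -0.32503753  0.18      ] [115.9, -253.9, -179.4, 64.6, -11.2, 18.3]
```

```bash
python3 - <<'E'
from h import *
p,R=show()
ang=np.radians(79.5); t=np.array([np.cos(ang-np.pi/2),np.sin(ang-np.pi/2),0])
tag=np.array([.5355,-.3285,0]) 
P,RT=down(tag-.019*t+np.array([0,0,.25]),ang)
print(P,rel(P,RT,p,R))
W=c-.075*xc+.115*w
for d,z in((0,.100),(24,.108),(48,.116)):
    X=W-xc*d/1000+Z*z; print(d,np.round(X,4),"scene",proj("scene",X),"top",proj("top",X))
s=cv2.imread("pics/s6.png");t=cv2.imread("pics/t6.png")
g=lambda i:(255*(i/255.)**.55).astype(np.uint8)
mosaic("pics/m6.png",crop(g(t),230,115,280,175,8),crop(g(s),295,170,345,230,7.5))
E
```

```text
t 12.45 q [ 0.75  1.01 -0.73  1.32 -0.45  1.44  2.06] p [ 0.5832 -0.0423  0.332 ] F [-0.4 -0.8 -0.8] op 0.352
[ 0.51681816 -0.32503753  0.25      ] [113.2, -186.2, -208.7, 64.6, -11.4, 18.0]
0 [0.6878 0.0326 0.1   ] scene [316.88390264 195.48464462] top [241.35998095 140.15967174]
24 [0.6919 0.009  0.108 ] scene [315.17012291 198.12494003] top [250.65958034 137.84037111]
48 [ 0.6961 -0.0147  0.116 ] scene [313.38875442 200.86936452] top [260.09805058 135.48643638]
(480, 775, 3)
```

View pics/m6.png

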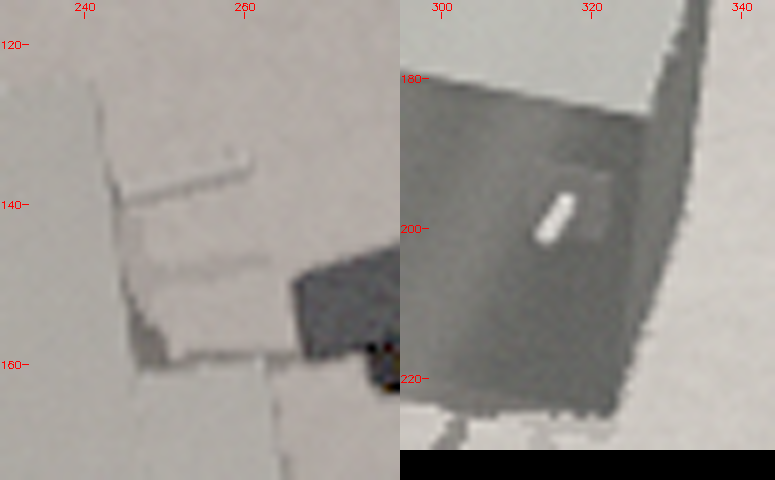

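Peg seen at scene (317,196)→(314,201) and top (242,140)→(260,135), within 0.5 px of the model. On to the tag (scene 197,268; larger grey plate at 219,235 and blue one at 181,310 are left).

Request:
{"name": "move_arm", "arguments": {
  "targets": [
    [[0.4,113,-186,-209,64.6,-11.4,18],[0.4,113,-186,-209,64.6,-11.4,18],[0.4,113,-186,-209,64.6,-11.4,18],[0.4,113,-186,-209,64.6,-11.4,18],[0.4,113,-186,-209,64.6,-11.4,18],[0.4,113,-186,-209,64.6,-11.4,18],[0.4,113,-186,-209,64.6,-11.4,18],[0.4,113,-186,-209,64.6,-11.4,18],[0.4,113,-186,-209,64.6,-11.4,18],[0.4,113,-186,-209,64.6,-11.4,18]]
  ]
}}

```text
clock: 13.7
tool_pos: [0.5166, -0.3254, 0.2494]
eef_rot: [0.092, 0.996, 0.001, -0.001]
contact_force: [-0.0, 0.1, 0.1]
opening: 0.399
finger_force: 0.0
```

```bash
python3 - <<'E'
from h import *
p,R=show()
a=tri((313.9,200.6),(260.2,135.2)); print("pegtip",a)
ang=np.radians(79.5); t=np.array([np.cos(ang-np.pi/2),np.sin(ang-np.pi/2),0])
tag=np.array([.5355,-.3285,0]) 
for z in(.25,.067):
    P,RT=down(tag-.019*t+np.array([0,0,z]),ang); print(rel(P,RT,p,R))
# tag top strip: bright thin region in earlier clean top image
im=cv2.imread("pics/top0.png"); v=cv2.cvtColor(im,6)[185:220,370:395]
m=(v>150).astype(np.uint8); n,l,st,ce=cv2.connectedComponentsWithStats(m); print(st[1:],ce[1:]+[370,185])
i=1+np.argmax(st[1:,4]); ys,xs=np.where(l==i); q=np.c_[xs+370,ys+185].astype(np.float32)
print(cv2.minAreaRect(q)); 
b=cv2.boxPoints(cv2.minAreaRect(q)); print([np.round(plane("top",k,.095),4) for k in b], plane("top",q.mean(0),.095))
E
```

```text
t 13.7 q [ 0.61  0.66 -0.23  1.59  0.17  0.91  1.71] p [ 0.5166 -0.3254  0.2494] F [-0.   0.1  0.1] op 0.399
pegtip (array([ 0.69697245, -0.01464974,  0.11705805]), np.float64(0.0010118066833707912))
[-0.1, 0.4, -0.6, 0.1, -0.1, -0.1]
[-0.5, 0.1, 182.4, 0.1, -0.1, -0.1]
[[17 10  2  3  4]
 [17 14  1  1  1]
 [16 17  2  6  6]
 [15 24  1  1  1]] [[387.5        196.25      ]
 [387.         199.        ]
 [386.33333333 204.5       ]
 [385.         209.        ]]
((386.2647399902344, 204.4412078857422), (0.7276068925857544, 5.093247413635254), 14.03624439239502)
[array([ 0.5285, -0.3267,  0.095 ]), array([ 0.5409, -0.3301,  0.095 ]), array([ 0.5405, -0.3318,  0.095 ]), array([ 0.5281, -0.3284,  0.095 ])] [ 0.53435177 -0.32939753  0.095     ]
```

Request:
{"name": "move_arm", "arguments": {
  "targets": [
    [[0.4,0,0,50,0,0,0],[0.4,0,0,95,0,0,0],[0.4,0,0,130,0,0,0],[0.4,0,0,150,0,0,0],[0.4,0,0,165,0,0,0],[0.4,0,0,175,0,0,0],[0.4,0,0,181,0,0,0],[0.4,0,0,181,0,0,0]]
  ]
}}

```text
clock: 14.7
tool_pos: [0.5172, -0.3237, 0.0692]
eef_rot: [0.091, 0.996, 0.001, -0.0]
contact_force: [-0.3, -0.0, 0.9]
opening: 0.401
finger_force: 0.0
```

```bash
python3 - <<'E'
from h import *
p,R=show()
s=r.snapshot("scene")[:,:,::-1];t=r.snapshot("top")[:,:,::-1]
g=lambda i:(255*(i/255.)**.55).astype(np.uint8)
mosaic("pics/m7.png",crop(g(t),315,120,445,240,3),crop(g(s),150,195,265,340,3.5))
E
```

```text
t 14.7 q [ 0.58  0.9  -0.16  1.73  0.25  0.53  1.64] p [ 0.5172 -0.3237  0.0692] F [-0.3 -0.   0.9] op 0.401
(508, 792, 3)
```

View pics/m7.png

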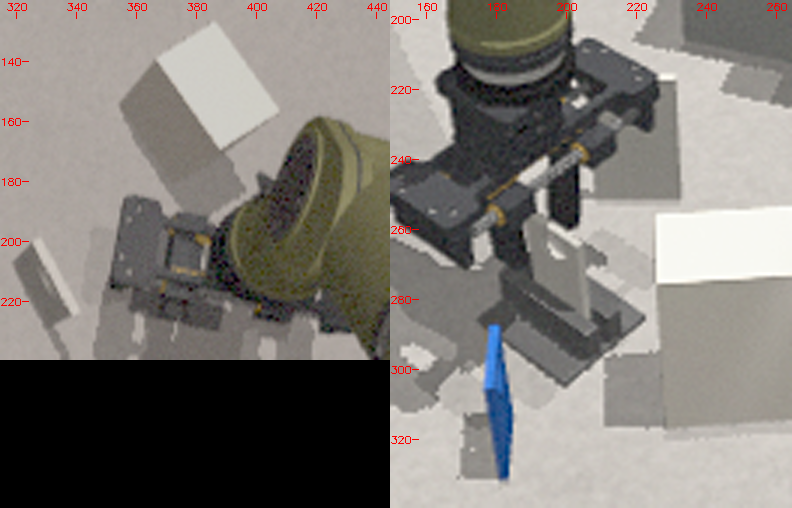

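Fingers straddle the near strip of the tag (scene ~190,262), blue plate and carton untouched. Close.

Request:
{"name": "move_arm", "arguments": {
  "targets": [
    [[0,0,0,0,0,0,0],[0,0,0,0,0,0,0],[0,0,0,0,0,0,0],[0,0,0,0,0,0,0],[0,0,0,0,0,0,0],[0,0,0,0,0,0,0],[0,0,0,0,0,0,0],[0,0,0,0,0,0,0]]
  ],
  "newtons": 25
}}

```text
clock: 15.8
tool_pos: [0.5171, -0.3237, 0.0693]
eef_rot: [0.091, 0.996, 0.001, -0.0]
contact_force: [-0.2, 0.7, 3.3]
opening: 0.063
finger_force: 25.0
```

Request:
{"name": "move_arm", "arguments": {
  "targets": [
    [[0,0,0,-8,0,0,0],[0,0,0,-18,0,0,0],[0,0,0,-32,0,0,0],[0,0,0,-60,0,0,0],[0,0,0,-100,0,0,0],[0,0,0,-130,0,0,0],[0,0,0,-130,0,0,0]]
  ]
}}

```text
clock: 16.68
tool_pos: [0.5188, -0.3246, 0.2023]
eef_rot: [0.091, 0.996, -0.0, 0.002]
contact_force: [-0.0, -0.8, -1.4]
opening: 0.065
finger_force: 25.0
```

```bash
python3 - <<'E'
from h import *
p,R=show()
# pre-peg: hole centre at 75 out from wall
W=c-.075*xc+.115*w
off=lambda d,hz:down(W-xc*d+Z*(hz-.0097)-.0185*w,np.radians(100))
for d,hz in((.09,.20),(.09,.116)): 
    P,RT=off(d,hz); print(np.round(P,4),rel(P,RT,p,R))
s=r.snapshot("scene")[:,:,::-1];cv2.imwrite("pics/s8.png",s)
print(proj("scene",p+R@np.array([-.0185,0,-.0097])))
E
```

```text
t 16.675 q [ 0.61  0.71 -0.22  1.65  0.2   0.8   1.69] p [ 0.5188 -0.3246  0.2023] F [-0.  -0.8 -1.4] op 0.065
[ 0.6852 -0.0592  0.1903] [-115.5, 291.1, 12.5, -0.1, 0.3, -20.4]
[ 0.6852 -0.0592  0.1063] [-115.1, 291.1, 96.5, -0.1, 0.3, -20.4]
[192.78900833 221.25625669]
```

Request:
{"name": "move_arm", "arguments": {
  "targets": [
    [[0,0,0,-35,0,0,0],[0,0,60,-35,0,0,0],[0,-20,110,-35,0,0,-5],[0,-60,170,-35,0,0,-10],[0,-90,230,-30,0,0,-15],[0,-115,275,-15,0,0,-20.4],[0,-115,291,12,0,0,-20.4],[0,-115,291,12,0,0,-20.4],[0,-115,291,12,0,0,-20.4]]
  ]
}}

```text
clock: 17.85
tool_pos: [0.6823, -0.0608, 0.1873]
eef_rot: [-0.086, 0.996, -0.0, -0.001]
contact_force: [0.2, 0.3, -0.8]
opening: 0.067
finger_force: 25.0
```

```bash
python3 - <<'E'
from h import *
p,R=show()
W=c-.075*xc+.115*w
for d,hz in((.09,.20),(.09,.116)): 
    P,RT=down(W-xc*d+Z*(hz-.0097)-.0185*w,np.radians(100)); print(np.round(P,4),rel(P,RT,p,R))
hole=p+R@np.array([-.0185,0,-.0097])
s=r.snapshot("scene")[:,:,::-1];t=r.snapshot("top")[:,:,::-1]
ps,pt=proj("scene",hole),proj("top",hole);print(ps,pt,hole)
g=lambda i:(255*(i/255.)**.55).astype(np.uint8)
a,b=ps.astype(int);e,f=pt.astype(int)
mosaic("pics/m8.png",crop(g(t),e-35,f-30,e+35,f+30,5.5),crop(g(s),a-35,b-35,a+35,b+45,5.5))
E
```

```text
t 17.85 q [ 0.16  0.84 -0.28  1.41  0.26  0.93  1.56] p [ 0.6823 -0.0608  0.1873] F [ 0.2  0.3 -0.8] op 0.067
[ 0.6852 -0.0592  0.1903] [-3.1, 1.0, -3.0, 0.0, -0.1, -0.1]
[ 0.6852 -0.0592  0.1063] [-3.2, 1.0, 81.0, 0.0, -0.1, -0.1]
[310.63683553 184.86751448] [278.60026735 123.02419131] [ 0.70057175 -0.05761323  0.1970024 ]
(440, 770, 3)
```

View pics/m8.png

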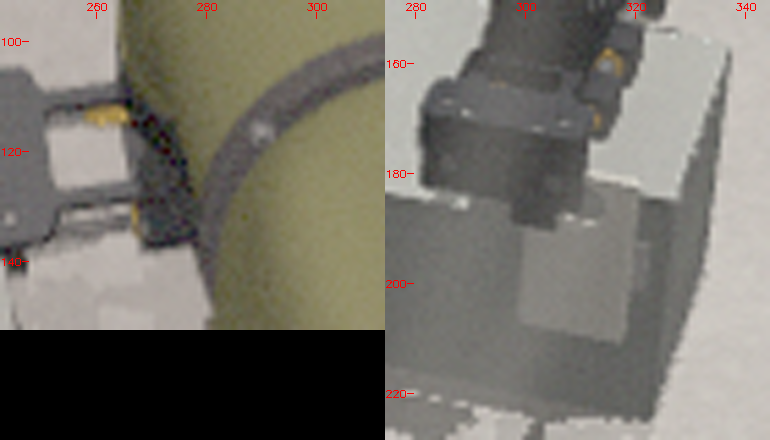

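```bash
python3 - <<'E'
from h import *
p,R=show()
hole=p+R@np.array([-.0185,0,-.0097]); x=-R[:,0]; y=R[:,1]
for n,a,b in(("BL",-.025,-.073),("BR",.025,-.073),("TR",.025,.017)): 
    print(n,proj("scene",hole+a*x+b*Z-y*.003),proj("scene",hole+a*x+b*Z+y*.003))
s=r.snapshot("scene"); v=cv2.cvtColor(s,7).astype(int)
print(v[178:196:1,300:324])
E
```

```text
t 17.95 q [ 0.16  0.84 -0.28  1.41  0.26  0.93  1.56] p [ 0.683  -0.0612  0.1885] F [ 0.5 -0.7  0.5] op 0.062
BL [299.24289166 206.30994556] [299.82920579 204.96576502]
BR [318.06642245 210.21385549] [318.58305953 208.83834791]
TR [320.98003301 181.57745823] [321.50987408 180.2557738 ]
[[ 31  28  29  25  28  25  27  27  28  34  34  48 132 138 132 136 134 135
  135 137 135 135 136 142]
 [ 30  30  23  21  27  28  27  28  30  36  35  54 145 149 139 134 136 133
  135 134 133 138 141 138]
 [ 30  28  31  25  25  29  31  30  36  35  36  57 163 169 169 162 155 147
  148 141 141 139 141 140]
 [ 30  28  27  29  34  37  45  32  32  36  39  53  91  96 113 139 141 167
  172 178 173 162 143 140]
 [ 31  30  27  24  27  41  41  35  38  40  39  53  70  76  76  75  71  71
   85 115 147 138 141 143]
 [ 28  23  29  26  31  32  37  34  35  44  41  56  62  70  76  78  76  74
   73  73  67 103 136 137]
 [ 28  30  27  27  28  33  34  37  43  42  46  56  61  61  66  77  78  73
   75  74  72  76 102 121]
 [ 32  25  28  30  32  30  35  37  39  44  43  54  65  66  60  72  76  75
   77  73  79  60  44  41]
 [ 29
[... 305 characters left out ...]
33  29  34  34  35  54  78  87  89  87  89  86  86  78  74  76  74
   71  74  75  49  48  45]
 [ 64  76  67  53  47  45  63  74  78  79  84  82  83  78  74  77  73  71
   73  71  71  49  45  47]
 [ 62  70  76  76  76  74  78  79  79  79  74  76  76  78  74  74  73  72
   73  71  74  50  47  43]
 [ 61  70  74  74  74  78  76  77  79  79  76  77  76  74  72  74  74  73
   73  73  69  49  47  43]
 [ 70  73  73  75  76  75  78  77  79  76  76  76  75  74  74  71  71  74
   72  75  66  69  71  51]
 [ 67  72  72  77  74  78  77  79  76  80  78  74  73  73  71  73  72  68
   74  74  65  61  58  50]
 [ 69  75  77  75  76  80  77  77  76  76  76  77  75  72  71  71  71  70
   72  76  68  59  61  44]]
```

Request:
{"name": "move_arm", "arguments": {
  "targets": [
    [[0,-3,1,25,0,0,0],[0,-3,1,50,0,0,0],[0,-3,1,70,0,0,0],[0,-3,1,81,0,0,0],[0,-3,1,81,0,0,0],[0,-3,1,81,0,0,0]]
  ]
}}

```text
clock: 18.75
tool_pos: [0.6864, -0.0568, 0.1074]
eef_rot: [-0.087, 0.996, 0.001, 0.001]
contact_force: [-0.2, 0.1, -1.4]
opening: 0.063
finger_force: 25.0
```

```bash
python3 - <<'E'
from h import *
p,R=show()
W=c-.075*xc+.115*w
for d,hz in((.09,.116),(.055,.116),(.034,.1125)): 
    P,RT=down(W-xc*d+Z*(hz-.0097)-.0185*w,np.radians(100)); print(np.round(P,4),rel(P,RT,p,R))
hole=p+R@np.array([-.0185,0,-.0097]); x=-R[:,0]; y=R[:,1]
for n,a,b in(("BL",-.025,-.073),("BR",.025,-.073),("TR",.025,.017),("H",0,0)): print(n,proj("scene",hole+a*x+b*Z-y*.003))
s=r.snapshot("scene"); v=cv2.cvtColor(s,7).astype(int)
a,b=proj("scene",hole).astype(int); print(a,b); print(v[b-8:b+8,a-13:a+14])
a,b=proj("scene",hole+.025*x-.073*Z-y*.003).astype(int); print(a,b); print(v[b-6:b+6,a-6:a+5])
E
```

```text
t 18.75 q [ 0.14  0.94 -0.26  1.45  0.29  0.79  1.53] p [ 0.6864 -0.0568  0.1074] F [-0.2  0.1 -1.4] op 0.063
[ 0.6852 -0.0592  0.1063] [1.6, -2.1, 1.1, 0.1, 0.1, -0.0]
[ 0.6791 -0.0248  0.1063] [1.6, 32.9, 1.1, 0.1, 0.1, -0.0]
[ 0.6755 -0.0041  0.1028] [1.6, 53.8, 4.6, 0.1, 0.1, -0.0]
BL [299.43689553 229.26900433]
BR [317.4773225  233.21573761]
TR [320.23324954 206.94819625]
H [310.26566304 210.15990218]
310 209
[[ 35  36  37  37  44  50  54  57  58  57  53  51  48  46  32  36  85 112
  125  63  50  52  55  60  56  51  45]
 [ 36  41  39  43  42  45  42  43  42  46  47  50  50  37  29  41  62  86
   61  47  44  46  47  48  49  48  43]
 [ 38  38  41  45  44  43  47  45  43  39  39  31  27  24  27  42  45  46
   44  43  44  49  41  43  47  46  45]
 [ 38  44  44  45  46  42  42  44  43  39  36  33  30  25  34  63  64  51
   44  44  43  41  43  45  43  46  46]
 [ 38  41  41  41  42  45  44  44  40  37  33  30  25  21  88 180 165 129
   93  88  67  57  51  45  42  43  46]
 [ 41  44  42  47  45  46  41  44  39  34  34  30  25  20  58 119 152 184
  186 187 191 163 133  94  51  43  45]
 [ 3
[... 999 characters left out ...]
  47  47  48]
 [ 62  60  62  69  73  75  72  72  71  71  72  72  72  68  69  69  72  67
   69  69  70  73  69  47  46  47  46]]
317 233
[[ 70  72  70  70  71  69  68  91 133 131 131]
 [ 70  71  71  74  69  70  71 104 130 136 135]
 [ 68  71  71  71  72  72  70 107 127 157 159]
 [ 68  71  68  73  77  70  70 114 124 152 159]
 [ 69  70  68  74  72  73  69 118 140 161 168]
 [ 79  76  74  69  71  67  70 122 153 157 158]
 [143 125 123  97  97  82  90 154 159 157 155]
 [134 130 140 140 166 149 143 157 159 157 161]
 [128 128 136 135 162 162 158 156 149 149 158]
 [129 134 134 133 154 159 164 157 154 155 154]
 [134 137 136 161 163 166 161 159 160 161 162]
 [133 131 131 154 163 163 163 165 166 164 165]]
```

Request:
{"name": "move_arm", "arguments": {
  "targets": [
    [[0,1.5,10,1,0,0,0],[0,1.5,20,1,0,0,0],[0,1.5,27,1,0,0,0],[0,1.5,33,1,0,0,0],[0,1.5,33,1,0,0,0]]
  ]
}}

```text
clock: 19.42
tool_pos: [0.6784, -0.0236, 0.1055]
eef_rot: [-0.087, 0.996, 0.001, -0.0]
contact_force: [0.4, 1.0, -0.8]
opening: 0.066
finger_force: 25.0
```

```bash
python3 - <<'E'
from h import *
p,R=show()
W=c-.075*xc+.115*w
for d,hz in((.055,.116),(.034,.1125)): 
    P,RT=down(W-xc*d+Z*(hz-.0097)-.0185*w,np.radians(100)); print(np.round(P,4),rel(P,RT,p,R))
E
```

```text
t 19.425 q [ 0.09  0.93 -0.25  1.49  0.29  0.77  1.48] p [ 0.6784 -0.0236  0.1055] F [ 0.4  1.  -0.8] op 0.066
[ 0.6791 -0.0248  0.1063] [-0.5, -1.3, -0.8, 0.1, -0.0, 0.0]
[ 0.6755 -0.0041  0.1028] [-0.5, 19.7, 2.8, 0.1, -0.0, 0.0]
```

Request:
{"name": "move_arm", "arguments": {
  "targets": [
    [[0,-0.5,5,0,0,0,0],[0,-0.5,9,0.5,0,0,0],[0,-0.5,13,1,0,0,0],[0,-0.5,17,1.5,0,0,0],[0,-0.5,19,2,0,0,0],[0,-0.5,19,2,0,0,0]]
  ]
}}

```text
clock: 20.18
tool_pos: [0.6756, -0.0055, 0.1035]
eef_rot: [-0.087, 0.996, 0.001, -0.0]
contact_force: [-0.6, 0.8, -0.3]
opening: 0.064
finger_force: 25.0
```

```bash
python3 - <<'E'
from h import *
p,R=show(); hole=p+R@np.array([-.0185,0,-.0097])
print("hole",hole,"out from wall",np.dot(c-.075*xc-hole,xc))
pt=proj("scene",c-.075*xc+.115*w-.048*xc+.116*Z); print(pt,proj("scene",hole))
s=r.snapshot("scene"); v=cv2.cvtColor(s,7).astype(int)
a,b=pt.astype(int); print(a,b);print(v[b-12:b+12,a-10:a+12])
E
```

```text
t 20.175 q [ 0.07  0.92 -0.25  1.5   0.28  0.75  1.45] p [ 0.6756 -0.0055  0.1035] F [-0.6  0.8 -0.3] op 0.064
hole [ 0.69382697 -0.00230159  0.11318238] out from wall 0.035430835651397256
[313.38875442 200.86936452] [314.33055947 199.00842439]
313 200
[[ 45  50  51  58  50  52  52  55  68  86  55  51  55  42  31  27  32  49
   47  43  47  44]
 [ 37  51  50  61  76  54  56  54  58  54  53  51  47  32  25  22  38  46
   46  44  46  47]
 [ 32  35  37  38  40  50  56  52  58  55  52  50  39  41  36  36  49  45
   45  49  44  48]
 [ 36  37  40  39  40  46  40  43  45  45  41  39  30  52  51  52  45  49
   46  45  46  47]
 [ 36  38  43  45  43  42  46  44  40  34  35  33  28  65  63  65  57  55
   47  45  45  43]
 [ 39  42  40  41  43  46  43  42  40  37  32  31  27  58  54  57  58  58
   65  66  53  46]
 [ 35  38  44  44  43  42  40  42  37  37  31  27  29  97  82  65  65  58
   56  55  45  41]
 [ 38  43  40  45  46  41  39  38  36  35  31  23  45 173 187 158 155 110
  102  77  64  44]
 [ 40  45  43  43  45  43  44  37  34  32  26  22  36  88  93 119 150 178
  185 190 165  90]
 [ 41  41 
[... 685 characters left out ...]
5  73  75  77  69  66  73  68
   68  72  58  44]
 [ 63  63  75  77  71  69  74  69  70  70  69  70  69  71  68  67  67  72
   71  73  59  49]
 [ 58  65  73  76  74  69  73  73  73  73  70  66  68  71  69  67  68  66
   70  77  60  45]
 [ 56  64  75  75  73  68  74  72  68  71  68  70  71  70  71  65  68  71
   68  77  48  41]
 [ 61  64  74  72  69  74  70  69  70  73  70  68  69  70  64  67  70  72
   70  78  52  43]
 [ 57  68  74  72  69  70  72  70  69  73  72  65  73  70  66  67  68  72
   70  70  43  43]
 [ 55  66  77  72  73  73  71  68  69  69  69  74  72  71  68  68  69  71
   70  75  48  46]
 [ 57  68  72  74  73  71  68  73  68  69  70  70  69  69  67  69  65  68
   74  71  50  44]]
```

Request:
{"name": "move_arm", "arguments": {
  "targets": [
    [[0,0,0,2,0,0,0],[0,0,0,4,0,0,0],[0,0,0,6,0,0,0],[0,0,0,7.5,0,0,0],[0,0,0,7.5,0,0,0]]
  ]
}}

```text
clock: 20.85
tool_pos: [0.6757, -0.0057, 0.096]
eef_rot: [-0.087, 0.996, 0.001, -0.0]
contact_force: [0.1, -0.3, -0.9]
opening: 0.063
finger_force: 25.0
```

Request:
{"name": "move_arm", "arguments": {
  "targets": [
    [[0,0,0,1,0,0,0],[0,0,0,2,0,0,0],[0,0,0,2,0,0,0]]
  ]
}}

```text
clock: 21.22
tool_pos: [0.6761, -0.0056, 0.0951]
eef_rot: [-0.087, 0.996, 0.001, 0.0]
contact_force: [-1.6, 0.6, 5.7]
opening: 0.063
finger_force: 25.0
```

Peg carries the tag at the hole's top. Release a little, then straight up.

Request:
{"name": "move_arm", "arguments": {
  "targets": [
    [[0.12,0,0,-0.5,0,0,0],[0.2,0,0,-0.5,0,0,0],[0.2,0,0,-0.5,0,0,0],[0.2,0,0,-0.5,0,0,0],[0.2,0,0,-0.5,0,0,0]]
  ]
}}

```text
clock: 21.85
tool_pos: [0.6756, -0.0057, 0.0944]
eef_rot: [-0.087, 0.996, 0.001, -0.0]
contact_force: [-0.0, 0.2, 0.2]
opening: 0.197
finger_force: 0.0
```

Request:
{"name": "move_arm", "arguments": {
  "targets": [
    [[0.2,0,0,-5,0,0,0],[0.2,0,0,-12,0,0,0],[0.2,0,0,-22,0,0,0],[0.2,0,0,-35,0,0,0],[0.2,0,0,-55,0,0,0],[0.2,0,0,-85,0,0,0],[0.2,0,-40,-120,0,0,0],[0.2,0,-90,-170,0,0,0],[0.2,0,-90,-170,0,0,0]]
  ]
}}

```text
clock: 22.98
tool_pos: [0.6936, -0.1003, 0.2696]
eef_rot: [-0.083, 0.997, -0.001, 0.004]
contact_force: [0.4, 0.3, 0.3]
opening: 0.198
finger_force: 0.0
```

```bash
python3 - <<'E'
from h import *
show()
s=r.snapshot("scene");t=r.snapshot("top"); v=cv2.cvtColor(s,7).astype(int); b=cv2.imread("pics/s6.png",0).astype(int)
d=np.abs(v-b)[165:245,285:345]>15
print("\n".join("%d "%(165+i)+"".join("#" if k else "." for k in row) for i,row in enumerate(d)))
print(v[180:206,304:326])
W=c-.075*xc+.115*w
for dd in(.004,.034):
    h=W-xc*dd+Z*(.100+dd/3-.0075)
    print([np.round(proj("scene",h+a*w+z*Z)) for a,z in((-.025,.017),(.025,.017),(.025,-.073),(-.025,-.073))])
E
```

```text
t 22.975 q [ 0.21  0.78 -0.29  1.27  0.23  1.12  1.64] p [ 0.6936 -0.1003  0.2696] F [0.4 0.3 0.3] op 0.198
165 ...........###############..................................
166 ...........##############...................................
167 ...........############.....................................
168 ...........##########.......................................
169 ...........##########.......................................
170 ...........##########.......................................
171 ...........##########.......................................
172 ...........##########.......................................
173 ...............######.......................................
174 ............................................................
175 ............................................................
176 ............................................................
177 ............................................................
178 ............................................................
179 ............................................................
180 .............
[... 6096 characters left out ...]
9  55  52 105 175 170  81  64  71  69  67  67
   68  76  47  39]
 [ 63  73  79  76  74  78  69  50  46 122 165 143  63  52  66  70  70  71
   69  69  51  43]
 [ 63  77  80  77  74  82  83  55  44  64  86  59  40  41  56  69  74  72
   74  69  47  42]
 [ 63  77  78  74  75  75  83  54  47  43  45  43  42  42  53  68  71  70
   74  73  49  46]
 [ 64  75  78  77  74  73 134  86  64  49  46  49  45  44  59  69  70  72
   71  74  52  43]
 [ 62  72  80  75  72  71  90  83  85  78  76 103 110  77  71  71  67  71
   74  64  49  45]]
[array([308., 191.]), array([326., 195.]), array([323., 220.]), array([306., 216.])]
[array([306., 195.]), array([324., 198.]), array([321., 224.]), array([304., 220.])]
```

```bash
python3 - <<'E'
from plant import r
print(r.finish_job())
E
```

```text
the job is handed in; nothing more can be done
None
```

The lid is shut, lowered on the gripper without a drop, and the smaller grey tag hangs by its hole on the chest's peg. The job was handed in at about 23 s with the gripper clear; the bottles and carton were left alone.

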